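# Push a ceramic spacer over the lip of a test nest and seat it on the plunger

### The job

Lay the white ceramic spacer ring flat on the open loading shelf of the dark steel test nest with blue side walls and let go of it. Then push it along, over the raised orange lip, so that it drops flat into the pocket beyond, and keep pushing gently until it has pressed the brass plunger at the pocket's end home. The ceramic chips easily, so stop as soon as the plunger bottoms, and leave the beaker where it stands.

Things in the scene. Friction and masses are not known exactly. Their poses are not given: they have to be found in the camera images.
- spacer: white ceramic spacer ring, 50 to 100 g: outer diameter 50 mm, hole 24 mm, 14 mm thick, starting flat on the desk. Origin at the centre of its underside, z up along its axis
- spacer_center (a point): centre of the spacer ring, 7 mm above its underside; it can be grasped across its 50 mm outside. Pushed by one narrow tip the round ring wanders sideways and can wedge between the flaring walls; two fingertips about 15 mm apart behind it keep it central
- nest: dark steel test nest with blue side walls, fixed on the desk, plunger included. +x is the pushing direction, +y across, z up; origin on the desk under the middle of the lip's far (drop) face. Along x in mm: loading shelf -116 to -18; lip -18 to 0; pocket 0 to 88; grey plunger housing beyond, 44 wide, 34 high. Side walls 36 high from x = -10 on, flaring to 77 apart inside at -43
- nest_load (a point): where the spacer is laid: middle line of the flat open loading shelf (84 mm wide, top 14 mm above the desk), on its surface, 70 mm before the drop face; axes as the nest's
- nest_lip (a point): middle of the orange lip's level crest (4 mm long), 18 mm above the desk, 2 mm before the drop face; axes as the nest's. A 14 mm long ramp climbs 4 mm to it from the shelf; beyond the drop face the pocket floor lies 6 mm lower than the crest. Fingertips kept 2 mm above the crest can push the spacer all the way
- nest_pocket (a point): on the pocket floor, 12 mm above the desk, 40 mm past the drop face; axes as the nest's. Pocket 58 mm wide between its walls. A clear cover over it begins 42 mm past the drop face (underside 36, top 40, screw heads 43 mm above the desk). The dropped spacer stands 8 mm above the crest
- plunger (a joint): how far the brass plunger is pressed in, m: 0 out, 0.005 bottomed hard. 15 mm head on the pocket's middle line, 19 mm above the desk; slides in under about 4 N and stays where pushed. How far it stands out is set anew each time and not reported: the spacer meets its face anywhere from 55 to 75 mm past the drop face, under the cover, so it must be felt for
- beaker_center (a point): centre of the glass beaker (72 mm wide, 90 mm tall, loose on the left of the desk), 45 mm above its foot
Things that resemble listed ones, but are neither listed nor needed, are in the scene too. There is more than one size of the spacer; the job needs the smallest.

How it is judged:
By the outcome, as a careful person would: the job done as asked, in the order asked, and still so for the second after the job is handed in, with the robot touching nothing.
It also fails if it takes over 64 s, if anything falls off the work surface, if the arm or the gripper's body presses on something with over 40 N, if the wrist force passes 120 N, or if a joint passes its speed limit or range.

### The arm

A 7-joint arm with a two-finger parallel gripper is mounted at the origin on a cart in front of the work surface, level with it; the furniture and walls round the work are solid. World frame = base frame: x ahead of the robot, y to its left, z up, the work surface at z = 0. Lengths are in m, angles in rad, forces in N, time in s.
With the tool pointing down it reaches from about 0.425 to 0.875 m from the base axis. Payload 4.7 kg.
Tool frame: the origin (TCP) lies midway between the tips of the shut fingers; the grasp point (between the pads) lies 19 mm behind it; z points along the fingers, y is the direction in which the jaws open and shut (so a half turn about z gives the same grasp; the last joint's range is limited). The gripper opens to 87 mm and grips with 3 to 60 N. Pads are 19 mm wide; open, the fingers measure 117 mm over their backs; the gripper's body (75 mm by 190 mm) begins 51 mm behind the grasp point.
Start: joints at [-1.154, 0.321, -0.07, 1.45, 0.023, 1.371, -0.057], TCP at [0.255, 0.598, 0.223] pointing down, gripper open.
Joint ranges: [-2.86, 2.86], [-0.3, 2.09], [-1.38, 1.24], [0.06, 2.45], [-1.56, 4.7], [0.09, 2.05], [-2.69, 2.69]. Speed limits (rad/s): [2.57, 2.57, 3.14, 3.14, 3.14, 3.14, 3.14].

### API

Orientations are given as a rotation vector (axis times angle).
In Python, from bench import ctrl, optics gives the robot as it stands. The module is installed in compiled form; this text tells all that it offers.
- The arm moves only by the tool step_arm, never from a script. Its argument "deltas" is a list of rows, each a list of 7 numbers: the turn, a rotation vector about the tool's x, y, z in degrees, then the shift along the tool's x, y, z in mm, then the finger opening in mm, from 0 to 87. A call has exactly 8 rows; each row is the pose to reach, as a shift and turn from the pose commanded when the call began, along the tool's axes at that moment; what a row does not reach only later rows make up. A row lasts 1/8 s, in which the tool goes at most 62.5 mm and 10.7 degrees, less where a joint would pass 70% of its speed; a pose out of reach is approached as far as the arm can. A call with a gripper value outside its range is refused whole. The fingers move at their own pace and stop on an object; "newtons" is the grip in N (left out, the last holds). Time passes only in rows, so rows that repeat a pose let the fingers close, or fill a call up. It gives the time, the measured TCP pose, the force and the opening at its end, in the units of the state.
- ctrl.get_state(): the state, without advancing time (a new reading comes with each control period).
- optics.get_image(name): name is "side" or "top"; returns the picture (400x640x3 uint8, red, green, blue); there is no depth.
- optics.get_calibration(name): a dict with "K" (3x3 intrinsics, pixels), "R" (3x3) and "t" (3): a world point X has camera coordinates R X + t. Camera axes: x right, y down, z forward; pixel columns grow to the right and rows downward; lengths in m; the calibration is good to about 2 mm. A picture is of the moment at which its call begins. get_calibration takes no time and is no camera call.
- ctrl.close_job(): hands the job in, once; it reports no verdict.
The state is a dict: "time": time; "joint_positions": joint angles; "qd": joint speeds; "joint_torque": joint torques, N m; "position": TCP position; "tool_rot": TCP orientation; "ft_force": force on the tool from outside, world axes, zero at the start; "torque": the same for the moment, N m; "grip_width": opening from 0.0 (shut) to 1.0 (fully open).
Only numpy, scipy, OpenCV 4.12 (cv2) and the standard library are available. Lean on these libraries where they do the work, as an engineer would, in place of code of your own. Each camera call takes 0.05 s, during which the arm holds its last target.

## Working session

There is one attempt and no reset: what is moved stays moved. The work goes in short steps, Python scripts to look and compute and a tool call to move; the robot and the scene stay as the last step left them, time stands still between calls to the robot, and variables do not carry over. Pictures are saved under pics/ and viewed, and the job is handed in when it is done.

Besides the shell and the picture viewer there is one more tool, called after "Emit:" as name([rows], argument=value, ...), one row to a line, values as JSON. step_arm: Moves the arm, as the interface text tells. Its arguments: {"type":"object","properties":{"deltas":{"type":"array"},"newtons":{"type":"number"}},"required":["deltas"]}

```bash
mkdir -p pics; python3 - <<'E'
from bench import ctrl, optics
import cv2,json
s=ctrl.get_state();print({k:(v if not hasattr(v,'tolist') else v.tolist()) for k,v in s.items()})
for n in("side","top"):
    im=optics.get_image(n);cv2.imwrite(f"pics/{n}0.png",im[:,:,::-1])
    print(n,optics.get_calibration(n))
E
```

```text
{'time': 0.0, 'joint_positions': [-1.1538725368073068, 0.32182061827142844, -0.07009178778506851, 1.4516873567111743, 0.022620011784891828, 1.3707788042889988, -0.056897567145672255], 'qd': [0.0003454068160041978, -6.815090812520435e-06, -0.0004851218027568627, 0.00077263437109156, 7.26947766554465e-05, 0.0015942843438487427, 0.0022215133985411164], 'joint_torque': [-0.0001396342258885852, -49.12963271141052, -0.4040756542235613, -31.252548694610596, -0.06385057931765914, 0.04383322549983859, 0.00018449939943820937], 'position': [0.2546429820128488, 0.5974425210514782, 0.221456910535049], 'tool_rot': [-0.6283631939502258, -3.0778359340843466, 0.0029655368541115167], 'ft_force': [0.25083092221484843, 0.35956689198631503, 0.031898776621069755], 'torque': [0.013715761346878784, 0.00853042151407371, -0.0072127148348178636], 'grip_width': 1.0007972371263922}
side {'K': array([[409.03237096,   0.        , 314.26103836],
       [  0.        , 409.03237096, 205.35958376],
       [  0.        ,   0.        ,   1.        ]]), 'R': array([[ 0.98850965, -0.14965663, -0.02125011],
       [-0.08796794, -0.45523715, -0.88601398],
       [ 0.12292403,  0.8777027 , -0.4631713 ]]), 't': array([-0.4628418 ,  0.12999553,  0.97028169])}
top {'K': array([[493.27338501,   0.        , 318.91071214],
       [  0.        , 493.27338501, 199.95429773],
       [  0.        ,   0.        ,   1.        ]]), 'R': array([[ 4.15445078e-02, -9.99136558e-01,  4.38773810e-04],
       [-9.77516750e-01, -4.07364016e-02, -2.06885352e-01],
       [ 2.06724592e-01,  8.16604135e-03, -9.78365095e-01]]), 't': array([0.03791997, 0.50890788, 1.29691858])}
```

View pics/side0.png

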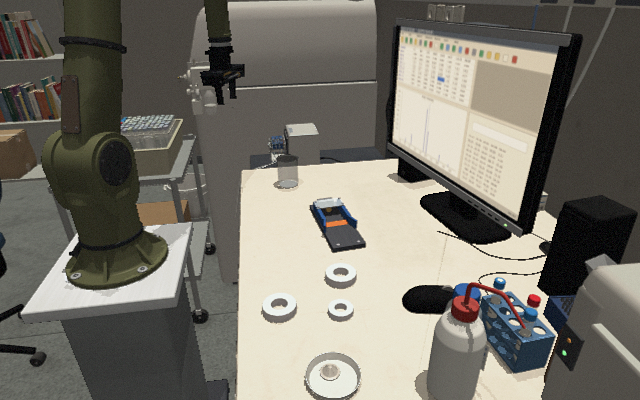

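View pics/top0.png

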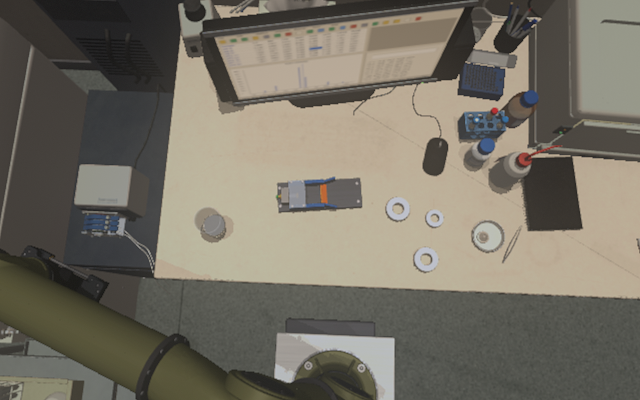

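Three rings, top view: (398,209), (434,218) and (426,260). The one at (434,218), seen at (340,310) in the side view, looks smallest. I'll enlarge to confirm.

```bash
python3 - <<'E'
import cv2
t=cv2.imread('pics/top0.png');s=cv2.imread('pics/side0.png')
cv2.imwrite('pics/c1.png',cv2.resize(t[190:280,370:470],None,fx=6,fy=6,interpolation=cv2.INTER_CUBIC))
cv2.imwrite('pics/c2.png',cv2.resize(t[165:225,265:375],None,fx=7,fy=7,interpolation=cv2.INTER_CUBIC))
cv2.imwrite('pics/c3.png',cv2.resize(s[185:260,300:375],None,fx=8,fy=8,interpolation=cv2.INTER_CUBIC)[:600])
E
```

```text
(no output)
```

View pics/c1.png

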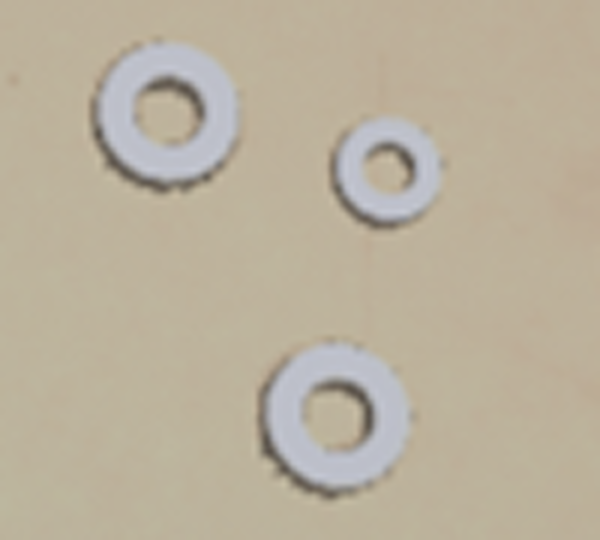

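View pics/c2.png

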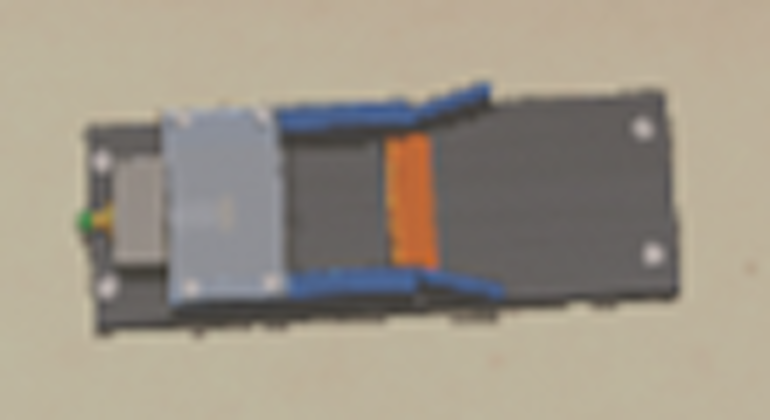

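View pics/c3.png

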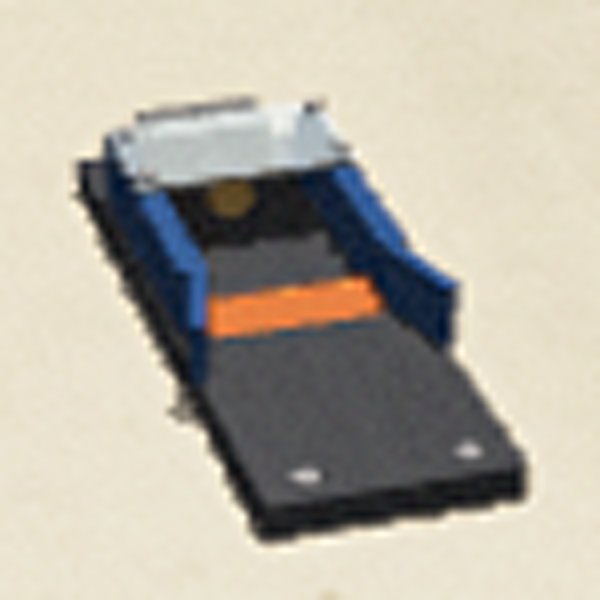

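The crop confirms it: ring (434,218) is clearly the smallest (~17.5 px against ~24 px). Now I'll fit the poses.

```bash
cat > h.py <<'E'
from bench import ctrl, optics
import numpy as np, cv2
from scipy.optimize import least_squares
from scipy.spatial.transform import Rotation as Rn
C={n:optics.get_calibration(n) for n in("side","top")}
def ray(n,p,z):
    c=C[n];d=c['R'].T@np.linalg.solve(c['K'],[p[0],p[1],1]);o=-c['R'].T@c['t'];return o+d*(z-o[2])/d[2]
def proj(n,X):
    c=C[n];q=c['K']@(c['R']@np.asarray(X)+c['t']);return q[:2]/q[2]
def crop(p,f,o): return (np.array(p)+.5)/f-.5+np.array(o)
E
python3 - <<'E'
from h import *
print("ring top",ray('top',crop((388,170),6,(370,190)),.014))
s=cv2.imread('pics/side0.png')
# ring ellipse in side by threshold
r=s[290:330,320:360];cv2.imwrite('pics/c4.png',cv2.resize(r,None,fx=14,fy=14,interpolation=cv2.INTER_CUBIC))
for e in((334,170),(442,170),(388,117),(388,223)):print(ray('top',crop(e,6,(370,190)),.014))
obs=[('top',(663,93),(-116,-42,14)),('top',(678,297),(-116,42,14)),('top',(387,138),(0,-29,18)),('top',(397,265),(0,29,18)),
('top',(430,138),(-18,-29,14)),('top',(438,268),(-18,29,14)),
('side',(525,462),(-116,-42,14)),('side',(258,512),(-116,42,14)),('side',(385,305),(-18,-29,14))]
def f(p,full=False):
    c,s_=np.cos(p[2]),np.sin(p[2]);o=[]
    for n,px,X in obs:
        X=np.array(X)/1e3;W=[p[0]+c*X[0]-s_*X[1],p[1]+s_*X[0]+c*X[1],X[2]]
        q=crop(px,7,(265,165)) if n=='top' else crop(px,8,(300,185))
        o.append(proj(n,W)-q)
    return np.array(o) if full else np.ravel(o)
r=least_squares(f,[.55,.1,1.57],x_scale=[.1,.1,.1],loss='soft_l1');p=r.x;print(p,np.degrees(p[2]));print(f(p,True).round(2))
for n in('top','side'):
    # separate
    pass
E
```

```text
ring top [ 0.47729919 -0.26508709  0.014     ]
[ 0.47625134 -0.23993274  0.014     ]
[ 0.47834705 -0.29024184  0.014     ]
[ 0.50248361 -0.26525798  0.014     ]
[ 0.45230335 -0.26491747  0.014     ]
[0.53261442 0.05720327 1.66068494] 95.150238122504
[[ 0.65 -0.21]
 [ 0.46 -0.42]
 [-0.42 -0.63]
 [-0.84  1.29]
 [-0.23 -0.59]
 [-0.31  0.84]
 [ 0.07  0.72]
 [-0.03 -0.33]
 [-0.07  1.4 ]]
```

View pics/c4.png

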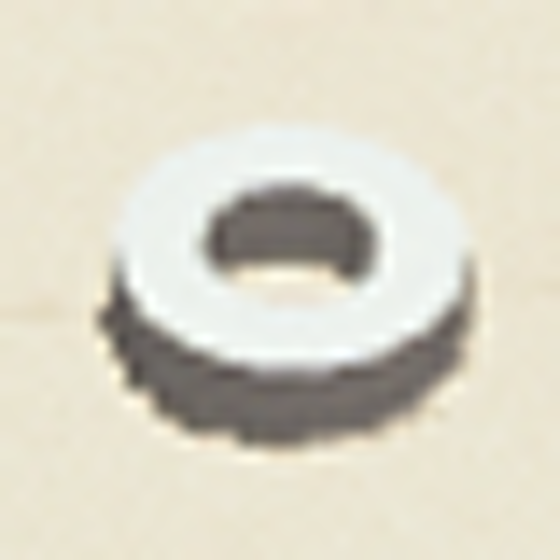

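```bash
cat >> h.py <<'E'
def nestW(p,X):
    X=np.array(X)/1e3;c,s=np.cos(p[2]),np.sin(p[2]);return np.array([p[0]+c*X[0]-s*X[1],p[1]+s*X[0]+c*X[1],X[2]])
SEG=[[(-116,-42,14),(-116,42,14),(-18,42,14)],[(-116,-42,14),(-43,-42,14)],[(-18,-29,14),(-18,29,14)],[(0,-29,18),(0,29,18)],
[(-43,-38.5,36),(-10,-29,36),(88,-29,36)],[(-43,38.5,36),(-10,29,36),(88,29,36)],[(42,-29,40),(42,29,40)],[(88,-22,34),(88,22,34)]]
def overlay(n,p,im,f,o,wh):
    a=cv2.resize(im[o[1]:o[1]+wh[1],o[0]:o[0]+wh[0]],None,fx=f,fy=f,interpolation=cv2.INTER_CUBIC)
    for s in SEG:
        q=np.array([(proj(n,nestW(p,X))-o+.5)*f-.5 for X in s]).round().astype(int)
        cv2.polylines(a,[q],False,(0,255,255),1)
    return a
E
python3 - <<'E'
from h import *
print("ring side",ray('side',crop((292,245),14,(320,290)),.014))
print('cam',-C['top']['R'].T@C['top']['t'])
p=[0.53261442,0.05720327,1.66068494]
cv2.imwrite('pics/o1.png',overlay('top',p,cv2.imread('pics/top0.png'),7,(265,165),(110,60)))
cv2.imwrite('pics/o2.png',overlay('side',p,cv2.imread('pics/side0.png'),8,(300,185),(75,75)))
E
```

```text
ring side [ 0.4793611  -0.26551649  0.014     ]
cam [0.22778564 0.04802762 1.37412881]
```

View pics/o1.png

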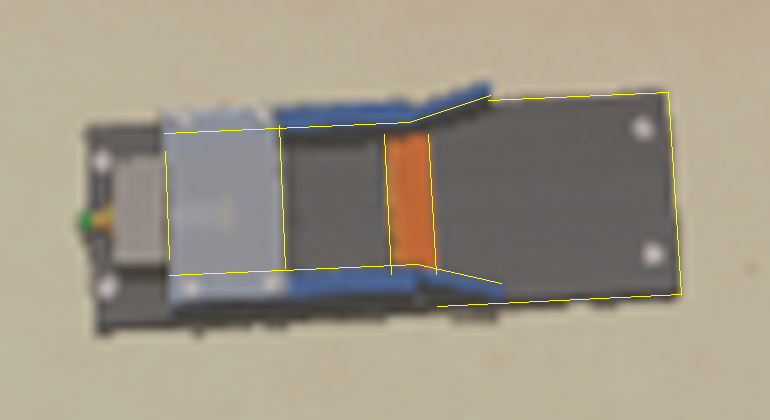

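View pics/o2.png

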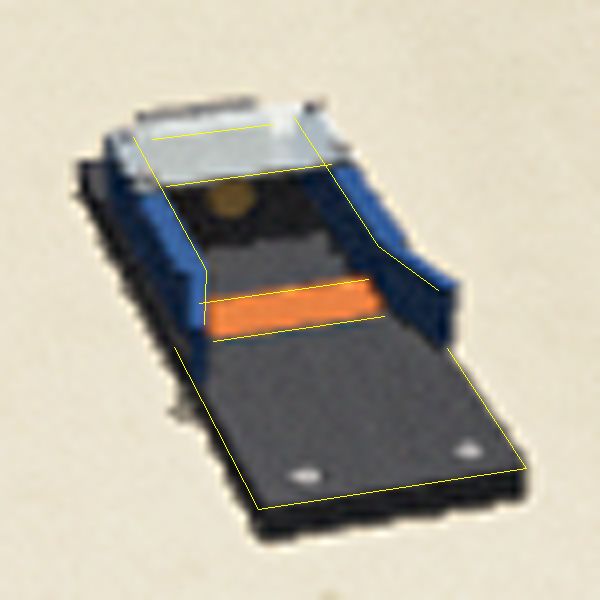

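```bash
python3 - <<'E'
from h import *
p=[0.53261442,0.05720327,1.66068494]
W=lambda q,z:ray('top',crop(q,7,(265,165)),z)
c,s=np.cos(p[2]),np.sin(p[2])
def toN(w): d=w[:2]-p[:2];return np.array([c*d[0]+s*d[1],-s*d[0]+c*d[1]])*1e3
for q,z in(((643,127),.014),((653,254),.014),((102,160),.014),((108,287),.014),((85,220),.02),((490,88),.036),((502,293),.036),((113,211),.034)):print(q,toN(W(q,z)).round(1))
print(nestW(p,(-70,0,14)),ctrl.get_state()['tool_rot'], Rn.from_rotvec(ctrl.get_state()['tool_rot']).as_matrix().round(3))
S=lambda q,z:ray('side',crop(q,8,(300,185)),z)
for q in((306,476),(468,450)):print(toN(S(q,.014)).round(1))
E
```

```text
(643, 127) [-105.1  -27.7]
(653, 254) [-105.7   25.1]
(102, 160) [114.5 -24.5]
(108, 287) [113.8  28. ]
(85, 220) [121.7   1.4]
(490, 88) [-43.  -41.3]
(502, 293) [-43.1  42.4]
(113, 211) [109.4   1.4]
[ 0.53889815 -0.01251412  0.014     ] [-6.28345704e-01 -3.07789241e+00  2.65998269e-03] [[-0.92   0.392 -0.001]
 [ 0.392  0.92  -0.002]
 [-0.    -0.002 -1.   ]]
[-102.5   23. ]
[-101.9  -28.6]
```

```bash
cat >> h.py <<'E'
P=[.5325,.0572,np.radians(95.9)]
def toN(w,p=P):
    c,s=np.cos(p[2]),np.sin(p[2]);d=np.array(w[:2])-p[:2];return np.array([c*d[0]+s*d[1],-s*d[0]+c*d[1]])*1e3
RT=np.array([[-.1028,.9947,0],[.9947,.1028,0],[0,0,-1]]).T  # columns tool x,y,z
def to(tgt):
    s=ctrl.get_state();R=Rn.from_rotvec(s['tool_rot']).as_matrix()
    print('t',round(s['time'],2),'pos',s['position'].round(4) if hasattr(s['position'],'round') else s['position'],'nest',toN(s['position']).round(1))
    print('d mm',(R.T@(np.array(tgt)-s['position'])*1e3).round(1),'rot',np.degrees(Rn.from_matrix(R.T@RT).as_rotvec()).round(2))
E
python3 - <<'E'
from h import *
q=crop((232,197),8,(300,185));print('plunger face nest',toN(ray('side',q,.019)))
print('load',nestW(P,(-70,0,14)),'others',ray('top',(426.2,259.5),.014),ray('top',(398,209),.014),'beaker',ray('top',(212,215),.05))
to((.478,-.265,.22))
E
```

```text
plunger face nest [66.30469098 -1.75777398]
load [ 0.53969548 -0.0124292   0.014     ] others [ 0.36032105 -0.24219151  0.014     ] [ 0.4984848  -0.16356018  0.014     ] beaker [0.45355095 0.34851167 0.05      ]
t 0.1 pos [0.2547 0.5975 0.2216] nest [566.  220.8]
d mm [-543.5 -705.9    2.9] rot [-8.000e-02  6.000e-02  6.102e+01]
```

Emit:
step_arm([
  [0, 0, 7.5, -47, -40, 0, 70],
  [0, 0, 15, -94, -80, 0, 70],
  [0, 0, 22.5, -141, -120, 0, 70],
  [0, 0, 30, -188, -160, 0, 70],
  [0, 0, 37.5, -235, -200, 0, 70],
  [0, 0, 45, -282, -240, 0, 70],
  [0, 0, 52.5, -329, -280, 0, 70],
  [0, 0, 60, -374, -316, 0, 70],
])

```text
time: 1.1
position: [0.4755, 0.1585, 0.2225]
tool_rot: [-2.089, -2.346, -0.0]
ft_force: [0.8, 1.3, -0.6]
grip_width: 0.805
```

```bash
python3 -c "
from h import *
to((.478,-.265,.08))"
```

```text
t 1.1 pos [0.4755 0.1585 0.2225] nest [106.6  46.3]
d mm [-420.9  -46.5  142.3] rot [ 0.   -0.02  0.75]
```

Emit:
step_arm([
  [0, 0, 0.8, -55, -6, 10, 70],
  [0, 0, 0.8, -110, -12, 25, 70],
  [0, 0, 0.8, -165, -18, 45, 70],
  [0, 0, 0.8, -220, -24, 70, 70],
  [0, 0, 0.8, -280, -31, 95, 70],
  [0, 0, 0.8, -335, -37, 120, 70],
  [0, 0, 0.8, -385, -43, 142, 70],
  [0, 0, 0.8, -421, -46.5, 142, 70],
])

```text
time: 2.1
position: [0.4773, -0.2648, 0.0784]
tool_rot: [-2.1, -2.332, 0.004]
ft_force: [0.0, 0.1, -0.3]
grip_width: 0.802
```

```bash
python3 - <<'E'
from h import *
to((.478,-.265,.003))
s=optics.get_image('side');t=optics.get_image('top')
cv2.imwrite('pics/a1.png',cv2.resize(s[230:330,280:400,::-1],None,fx=6,fy=6,interpolation=cv2.INTER_CUBIC))
print(proj('side',ctrl.get_state()['position']))
E
```

```text
t 2.1 pos [ 0.4773 -0.2648  0.0784] nest [-314.6   88. ]
d mm [-0.3  1.  75.4] rot [-0.23 -0.04  0.09]
[340.1353338  280.48771867]
```

View pics/a1.png

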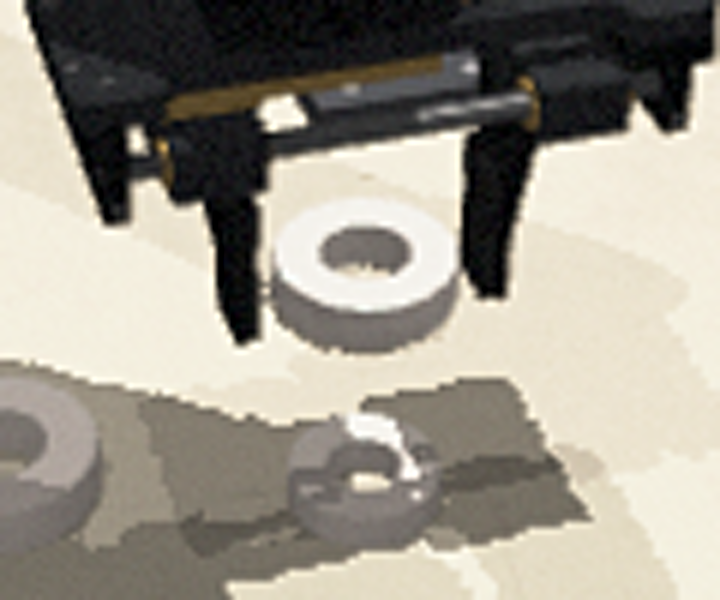

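Side view: the fingers straddle the small ring, with tip midpoint at column 340.4 and ring centre at column 340.4. I'm descending now.

Emit:
step_arm([
  [0, 0, 0, 0, 0.5, 25, 70],
  [0, 0, 0, 0, 0.5, 50, 70],
  [0, 0, 0, 0, 0.5, 65, 70],
  [0, 0, 0, 0, 0.5, 72, 70],
  [0, 0, 0, 0, 0.5, 74.5, 70],
  [0, 0, 0, 0, 0.5, 74.5, 70],
  [0, 0, 0, 0, 0.5, 74.5, 56],
  [0, 0, 0, 0, 0.5, 74.5, 56],
], newtons=10)

```text
time: 3.2
position: [0.4805, -0.2629, 0.0065]
tool_rot: [2.099, 2.336, 0.001]
ft_force: [-0.3, -1.0, 0.5]
grip_width: 0.683
```

Emit:
step_arm([
  [0, 0, 0, 0, 0, 0, 46],
  [0, 0, 0, 0, 0, 0, 46],
  [0, 0, 0, 0, 0, 0, 46],
  [0, 0, 0, 0, 0, 0, 46],
  [0, 0, 0, 0, 0, 0, 46],
  [0, 0, 0, 0, 0, 0, 46],
  [0, 0, 0, 0, 0, 0, 46],
  [0, 0, 0, 0, 0, 0, 46],
], newtons=10)

```text
time: 4.2
position: [0.4801, -0.2628, 0.0062]
tool_rot: [2.1, 2.337, 0.0]
ft_force: [-1.6, 1.0, 3.4]
grip_width: 0.57
```

Emit:
step_arm([
  [0, 0, 0, 0, 0, -15, 46],
  [0, 0, 0, 0, 0, -40, 46],
  [0, 0, 0, 40, 14, -60, 46],
  [0, 0, 0, 90, 31, -60, 46],
  [0, 0, 0, 140, 49, -60, 46],
  [0, 0, 0, 190, 66, -60, 46],
  [0, 0, 0, 225, 79, -60, 46],
  [0, 0, 0, 243, 85, -60, 46],
], newtons=15)

```text
time: 5.2
position: [0.5393, -0.0096, 0.0666]
tool_rot: [2.096, 2.34, 0.002]
ft_force: [-0.5, 0.4, -0.6]
grip_width: 0.574
```

```bash
python3 - <<'E'
from h import *
to(nestW(P,(-70,0,21)))
s=optics.get_image('side')
cv2.imwrite('pics/a2.png',cv2.resize(s[160:270,270:390,::-1],None,fx=5,fy=5,interpolation=cv2.INTER_CUBIC))
print(ctrl.get_state()['grip_width'])
E
```

```text
t 5.2 pos [ 0.5393 -0.0096  0.0666] nest [-67.2   0.1]
d mm [-2.9  0.  45.6] rot [ 0.05 -0.02  0.41]
0.5691811738789176
```

View pics/a2.png

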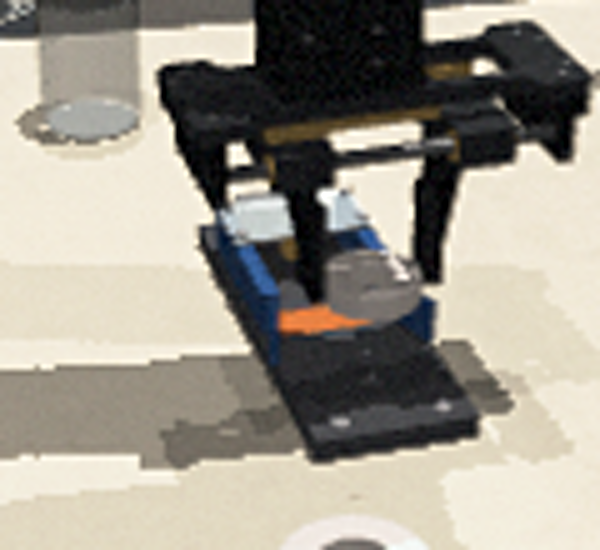

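```bash
python3 - <<'E'
from h import *
s=optics.get_image('side');t=optics.get_image('top')
cv2.imwrite('pics/a3.png',cv2.resize(s[195:240,315:375,::-1],None,fx=12,fy=12,interpolation=cv2.INTER_CUBIC))
cv2.imwrite('pics/a4.png',cv2.resize(t[150:250,280:400,::-1],None,fx=6,fy=6,interpolation=cv2.INTER_CUBIC))
E
```

```text
(no output)
```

View pics/a3.png

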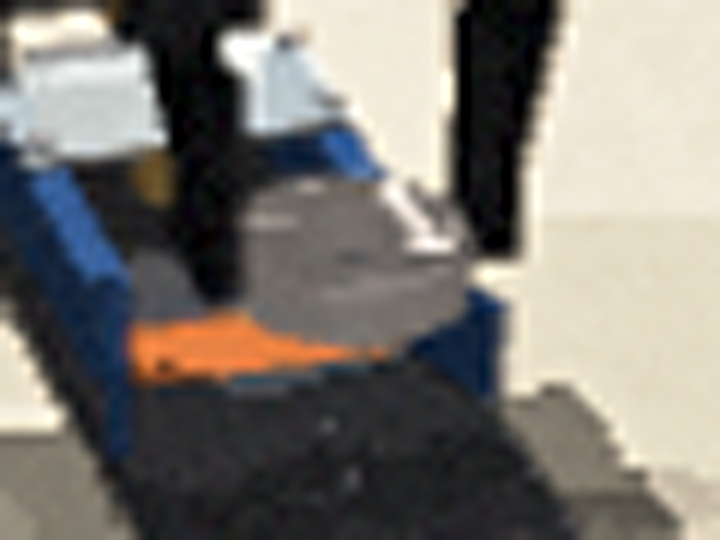

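View pics/a4.png

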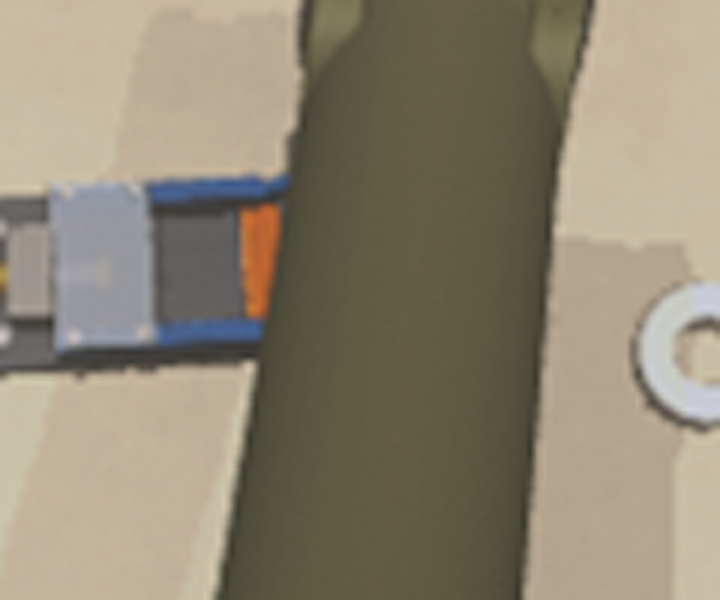

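The ring silhouette (side px ~335–354 by 210–224) has an aspect of 0.71, which matches a flat-held ring. It's just in shadow. I'll check where it sits relative to the TCP.

```bash
python3 - <<'E'
from h import *
w=ray('side',crop((357,262),12,(315,195)),.0675);print(w,toN(w))
to(nestW(P,(-70,0,21)))
E
```

```text
[ 0.54228729 -0.00960093  0.0675    ] [-67.45313381  -2.86880497]
t 5.35 pos [ 0.5387 -0.0126  0.0662] nest [-70.   1.]
d mm [ 0.   1.  45.2] rot [0.   0.04 0.26]
```

Emit:
step_arm([
  [0, 0, 0.3, 0, 0.5, 15, 46],
  [0, 0, 0.3, 0, 0.5, 30, 46],
  [0, 0, 0.3, 0, 0.5, 38, 46],
  [0, 0, 0.3, 0, 0.5, 42, 46],
  [0, 0, 0.3, 0, 0.5, 44, 46],
  [0, 0, 0.3, 0, 0.5, 45, 46],
  [0, 0, 0.3, 0, 0.5, 45.5, 46],
  [0, 0, 0.3, 0, 0.5, 45.5, 46],
])

```text
time: 6.35
position: [0.5394, -0.012, 0.0208]
tool_rot: [2.106, 2.331, 0.001]
ft_force: [0.5, 0.7, -0.3]
grip_width: 0.565
```

```bash
python3 - <<'E'
from h import *
to(nestW(P,(-70,0,20)))
s=optics.get_image('side')
cv2.imwrite('pics/a5.png',cv2.resize(s[195:255,305:375,::-1],None,fx=10,fy=10,interpolation=cv2.INTER_CUBIC))
to(nestW(P,(-70,0,20)));print(ctrl.get_state()['ft_force'])
E
```

```text
t 6.35 pos [ 0.5394 -0.012   0.0208] nest [-69.5   0.3]
d mm [-0.5  0.3  0.8] rot [ 0.03 -0.01 -0.07]
t 6.4 pos [ 0.5394 -0.012   0.0208] nest [-69.5   0.2]
d mm [-0.5  0.2  0.8] rot [ 0.03 -0.01 -0.07]
[ 0.4158642   1.65653393 -1.20396702]
```

View pics/a5.png

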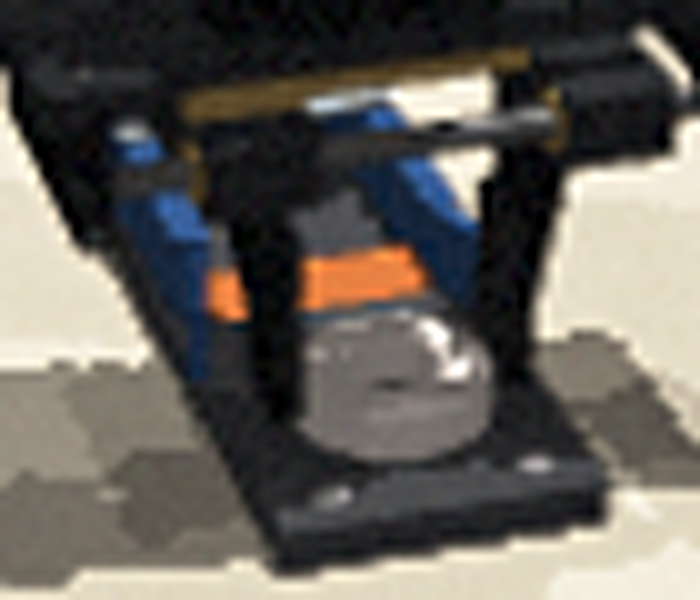

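Emit:
step_arm([
  [0, 0, 0, 0, 0, 0.6, 46],
  [0, 0, 0, 0, 0, 0.6, 56],
  [0, 0, 0, 0, 0, 0.6, 62],
  [0, 0, 0, 0, 0, 0.6, 62],
  [0, 0, 0, 0, 0, 0.6, 62],
  [0, 0, 0, 0, 0, -10, 62],
  [0, 0, 0, 0, 0, -25, 62],
  [0, 0, 0, 0, 0, -40, 62],
])

```text
time: 7.4
position: [0.5397, -0.0121, 0.0621]
tool_rot: [2.105, 2.331, 0.002]
ft_force: [0.4, -0.0, 0.7]
grip_width: 0.714
```

Emit:
step_arm([
  [0, 0, 0, -20, 0, -20, 62],
  [0, 0, 0, -60, 0, -20, 62],
  [0, 0, 0, -100, 0, -20, 40],
  [0, 0, 0, -140, 0, -20, 15],
  [0, 0, 0, -140, 0, -20, 15],
  [0, 0, 0, -140, 0, -20, 15],
  [0, 0, 0, -140, 0, -20, 15],
  [0, 0, 0, -140, 0, -20, 15],
])

```text
time: 8.4
position: [0.5536, -0.15, 0.0806]
tool_rot: [-2.103, -2.333, -0.001]
ft_force: [-0.7, 0.3, 0.3]
grip_width: 0.192
```

```bash
python3 - <<'E'
from h import *
to(nestW(P,(-115,0,20)))
s=optics.get_image('side');t=optics.get_image('top')
cv2.imwrite('pics/a6.png',cv2.resize(s[185:255,300:375,::-1],None,fx=8,fy=8,interpolation=cv2.INTER_CUBIC))
cv2.imwrite('pics/a7.png',cv2.resize(t[165:225,265:375,::-1],None,fx=7,fy=7,interpolation=cv2.INTER_CUBIC))
E
```

```text
t 8.4 pos [ 0.5536 -0.15    0.0806] nest [-208.3    0.3]
d mm [93.2  0.4 60.7] rot [ 0.01 -0.04  0.03]
```

View pics/a6.png

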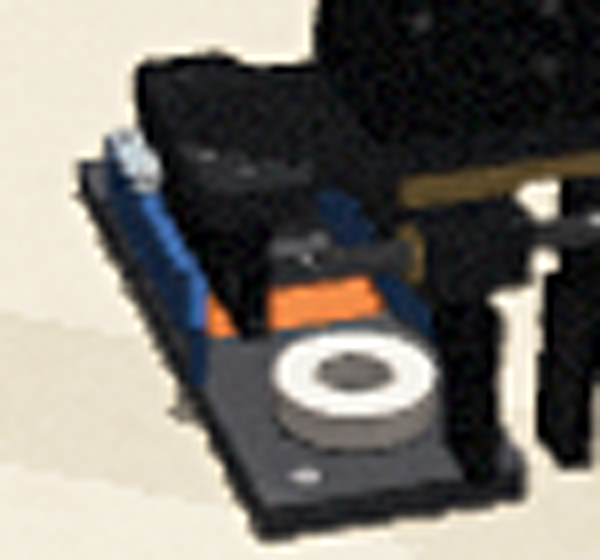

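View pics/a7.png

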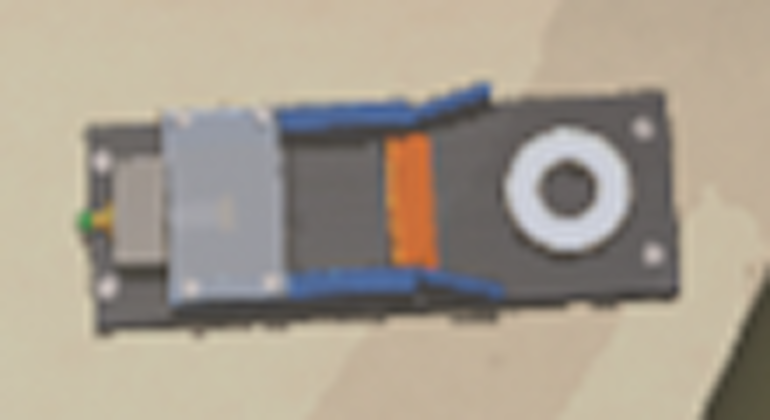

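The ring lies flat on the shelf: top crop centre (568,189), nest screws' midline at about (648,190) and (105,223). Next I'll compute its offset from the nest's middle line.

```bash
python3 - <<'E'
from h import *
W=lambda q,z:ray('top',crop(q,7,(265,165)),z)
print('ring',toN(W((568,189),.028)), 'near screws',[toN(W(q,.014)).round(1) for q in((643,127),(653,254))],'far',[toN(W(q,.014)).round(1) for q in((102,160),(108,287))],'corners',[toN(W(q,.014)).round(1) for q in((664,93),(679,297))])
for q in((413,106),(417,288)):print('wall tops outer',toN(W(q,.036)))
S=lambda q,z:ray('side',crop(q,8,(300,185)),z)
print('side ring',toN(S((354,374),.028)))
to(nestW(P,(-115,0,19.5)))
E
```

```text
ring [-72.22915072   0.62080613] near screws [array([-105.4,  -26.4]), array([-105.4,   26.3])] far [array([114.2, -26.1]), array([114.1,  26.4])] corners [array([-115.1,  -40.1]), array([-114.5,   44.6])]
wall tops outer [-12.31868198 -35.30404771]
wall tops outer [-9.20044459 38.79174011]
side ring [-71.97989339  -0.66303603]
t 8.5 pos [ 0.5535 -0.1505  0.0806] nest [-208.7    0.5]
d mm [93.7  0.4 61.1] rot [ 0.01 -0.02 -0.01]
```

Emit:
step_arm([
  [0, 0, 0, 40, 0.4, 0, 15],
  [0, 0, 0, 75, 0.4, 10, 15],
  [0, 0, 0, 90, 0.4, 25, 15],
  [0, 0, 0, 90, 0.4, 45, 15],
  [0, 0, 0, 90, 0.4, 56, 15],
  [0, 0, 0, 90, 0.4, 60, 15],
  [0, 0, 0, 90, 0.4, 60.6, 15],
  [0, 0, 0, 90, 0.4, 60.6, 15],
])

```text
time: 9.5
position: [0.5451, -0.0623, 0.0204]
tool_rot: [2.106, 2.33, 0.001]
ft_force: [0.3, 0.6, 0.3]
grip_width: 0.175
```

```bash
python3 - <<'E'
from h import *
to(nestW(P,(-50,0,20)));print(ctrl.get_state()['grip_width']*87,ctrl.get_state()['ft_force'])
E
```

```text
t 9.5 pos [ 0.5451 -0.0623  0.0204] nest [-120.2   -0.3]
d mm [70.2 -0.4  0.4] rot [ 0.05  0.01 -0.12]
15.217868653491706 [0.32601985 0.56694556 0.28867046]
```

Emit:
step_arm([
  [0, 0, 0, 5, -0.3, 0, 15],
  [0, 0, 0, 10, -0.3, 0, 15],
  [0, 0, 0, 15, -0.3, 0, 15],
  [0, 0, 0, 20, -0.3, 0, 15],
  [0, 0, 0, 25, -0.3, 0, 15],
  [0, 0, 0, 30, -0.3, 0, 15],
  [0, 0, 0, 35, -0.3, 0, 15],
  [0, 0, 0, 40, -0.3, 0, 15],
])

```text
time: 10.5
position: [0.5403, -0.0217, 0.02]
tool_rot: [2.106, 2.331, 0.0]
ft_force: [0.1, -1.0, 0.9]
grip_width: 0.171
```

Emit:
step_arm([
  [0, 0, 0, 4, 0, 0, 15],
  [0, 0, 0, 8, 0, 0, 15],
  [0, 0, 0, 12, 0, 0, 15],
  [0, 0, 0, 16, 0, 0, 15],
  [0, 0, 0, 20, 0, 0, 15],
  [0, 0, 0, 24, 0, 0, 15],
  [0, 0, 0, 27, 0, 0, 15],
  [0, 0, 0, 30, 0, 0, 15],
])

```text
time: 11.5
position: [0.5372, 0.008, 0.02]
tool_rot: [-2.106, -2.331, -0.0]
ft_force: [-0.5, 0.2, 0.5]
grip_width: 0.178
```

```bash
python3 - <<'E'
from h import *
to(nestW(P,(-12,0,20)))
s=optics.get_image('side')
cv2.imwrite('pics/b1.png',cv2.resize(s[180:255,300:375,::-1],None,fx=8,fy=8,interpolation=cv2.INTER_CUBIC))
t=optics.get_image('top')
cv2.imwrite('pics/b2.png',cv2.resize(t[165:225,265:375,::-1],None,fx=7,fy=7,interpolation=cv2.INTER_CUBIC))
E
```

```text
t 11.5 pos [0.5372 0.008  0.02  ] nest [-49.4   0.3]
d mm [37.4  0.3 -0. ] rot [ 0.   -0.   -0.08]
```

View pics/b1.png

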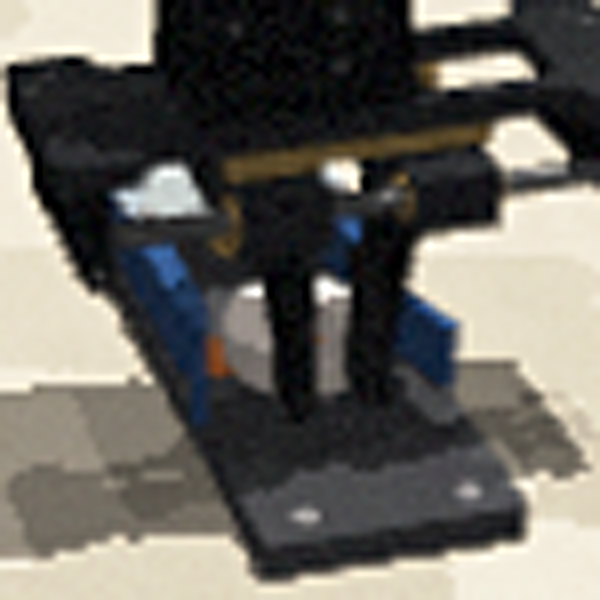

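View pics/b2.png

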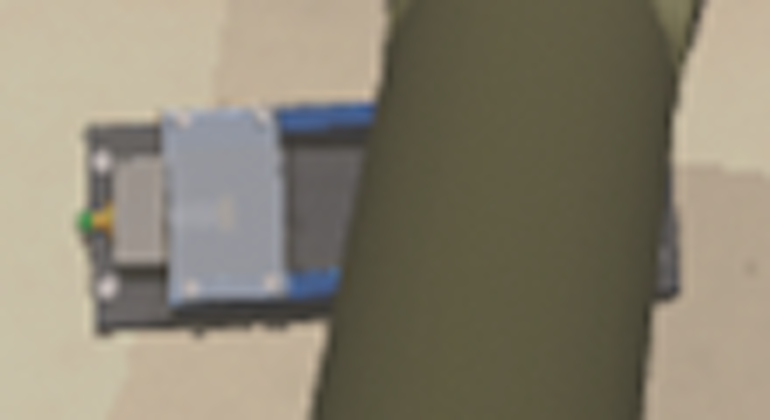

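Side view: the ring is climbing the lip ahead of both fingertips (crop ~(290,335)), roughly central. Carrying on.

Emit:
step_arm([
  [0, 0, 0, 2.5, 0.3, 0, 15],
  [0, 0, 0, 5, 0.3, 0, 15],
  [0, 0, 0, 7.5, 0.3, 0, 15],
  [0, 0, 0, 10, 0.3, 0, 15],
  [0, 0, 0, 12.5, 0.3, 0, 15],
  [0, 0, 0, 15, 0.3, 0, 15],
  [0, 0, 0, 17.5, 0.3, 0, 15],
  [0, 0, 0, 20, 0.3, 0, 15],
])

```text
time: 12.6
position: [0.5355, 0.0282, 0.0199]
tool_rot: [-2.105, -2.331, -0.0]
ft_force: [-0.2, -0.5, -0.6]
grip_width: 0.179
```

Emit:
step_arm([
  [0, 0, 0, 2, 0, 0, 15],
  [0, 0, 0, 4, 0, 0, 15],
  [0, 0, 0, 6, 0, 0, 15],
  [0, 0, 0, 8, 0, 0, 15],
  [0, 0, 0, 10, 0, 0, 15],
  [0, 0, 0, 12, 0, 0, 15],
  [0, 0, 0, 14, 0, 0, 15],
  [0, 0, 0, 16, 0, 0, 15],
])

```text
time: 13.6
position: [0.5339, 0.0438, 0.02]
tool_rot: [-2.106, -2.331, -0.0]
ft_force: [-0.1, -0.3, 0.2]
grip_width: 0.169
```

```bash
python3 - <<'E'
from h import *
to(nestW(P,(-12,0,20)))
s=optics.get_image('side')
cv2.imwrite('pics/b3.png',cv2.resize(s[170:245,300:375,::-1],None,fx=8,fy=8,interpolation=cv2.INTER_CUBIC))
E
```

```text
t 13.6 pos [0.5339 0.0438 0.02  ] nest [-13.4  -0. ]
d mm [ 1.4 -0.  -0. ] rot [ 0.   -0.   -0.07]
```

View pics/b3.png

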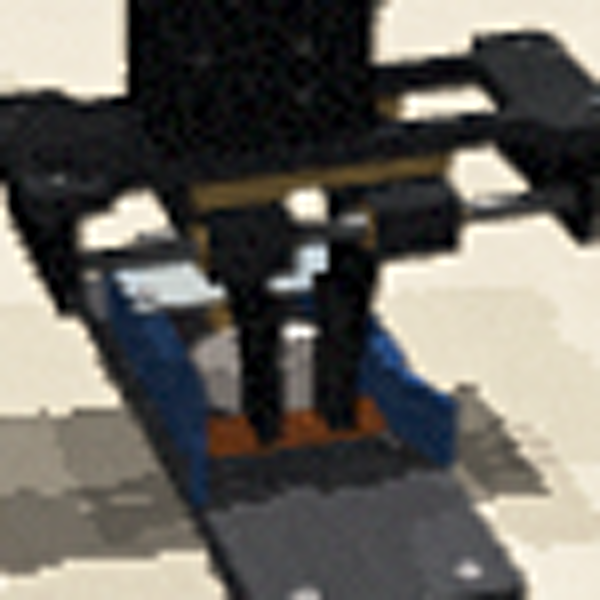

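Emit:
step_arm([
  [0, 0, 0, 1, 0, 0, 15],
  [0, 0, 0, 2, 0, 0, 15],
  [0, 0, 0, 3, 0, 0, 15],
  [0, 0, 0, 4, 0, 0, 15],
  [0, 0, 0, 5, 0, 0, 15],
  [0, 0, 0, 6, 0, 0, 15],
  [0, 0, 0, 7, 0, 0, 15],
  [0, 0, 0, 8, 0, 0, 15],
])

```text
time: 14.65
position: [0.5331, 0.0517, 0.02]
tool_rot: [-2.106, -2.331, -0.0]
ft_force: [0.1, -0.5, -0.1]
grip_width: 0.173
```

```bash
python3 - <<'E'
from h import *
to(nestW(P,(-5,0,20)))
s=optics.get_image('side')
cv2.imwrite('pics/b4.png',cv2.resize(s[170:245,300:375,::-1],None,fx=8,fy=8,interpolation=cv2.INTER_CUBIC))
print([ctrl.get_state()['ft_force']@[-.1028,.9947,0]])
E
```

```text
t 14.65 pos [0.5331 0.0517 0.02  ] nest [-5.5 -0. ]
d mm [ 0.5 -0.  -0. ] rot [ 0.   -0.   -0.08]
[np.float64(-0.4374833481078101)]
```

View pics/b4.png

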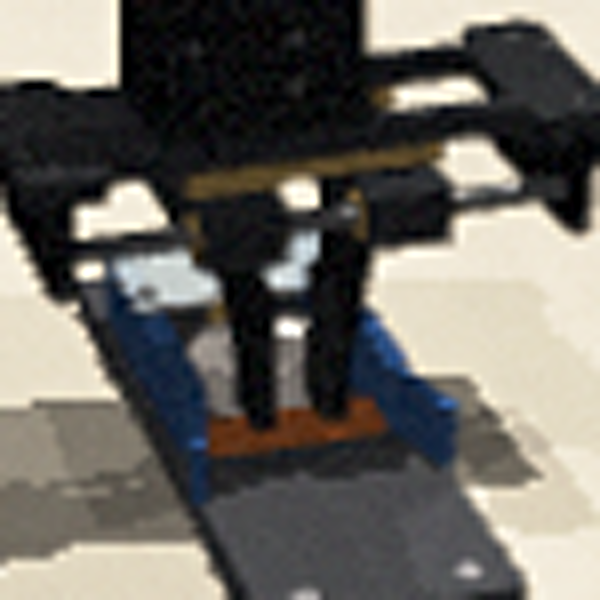

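Emit:
step_arm([
  [0, 0, 0, 0.5, 0, 0, 15],
  [0, 0, 0, 1, 0, 0, 15],
  [0, 0, 0, 1.5, 0, 0, 15],
  [0, 0, 0, 2, 0, 0, 15],
  [0, 0, 0, 2.5, 0, 0, 15],
  [0, 0, 0, 2.5, 0, 0, 15],
  [0, 0, 0, 2.5, 0, 0, 15],
  [0, 0, 0, 2.5, 0, 0, 15],
])

```text
time: 15.7
position: [0.5329, 0.0542, 0.02]
tool_rot: [-2.106, -2.331, -0.0]
ft_force: [-0.2, -1.1, -0.1]
grip_width: 0.173
```

Emit:
step_arm([
  [0, 0, 0, 0.4, 0, 0, 15],
  [0, 0, 0, 0.8, 0, 0, 15],
  [0, 0, 0, 1.2, 0, 0, 15],
  [0, 0, 0, 1.6, 0, 0, 15],
  [0, 0, 0, 2, 0, 0, 15],
  [0, 0, 0, 2, 0, 0, 15],
  [0, 0, 0, 2, 0, 0, 15],
  [0, 0, 0, 2, 0, 0, 15],
])

```text
time: 16.7
position: [0.5327, 0.0562, 0.02]
tool_rot: [-2.106, -2.331, -0.0]
ft_force: [-0.9, -0.2, -0.2]
grip_width: 0.17
```

Emit:
step_arm([
  [0, 0, 0, 0.4, 0, 0, 15],
  [0, 0, 0, 0.8, 0, 0, 15],
  [0, 0, 0, 1.2, 0, 0, 15],
  [0, 0, 0, 1.6, 0, 0, 15],
  [0, 0, 0, 2, 0, 0, 15],
  [0, 0, 0, 2, 0, 0, 15],
  [0, 0, 0, 2, 0, 0, 15],
  [0, 0, 0, 2, 0, 0, 15],
])

```text
time: 17.7
position: [0.5325, 0.0582, 0.02]
tool_rot: [-2.106, -2.331, -0.0]
ft_force: [0.0, 0.5, -1.0]
grip_width: 0.17
```

Emit:
step_arm([
  [0, 0, 0, 0.4, 0, 0, 15],
  [0, 0, 0, 0.8, 0, 0, 15],
  [0, 0, 0, 1.2, 0, 0, 15],
  [0, 0, 0, 1.6, 0, 0, 15],
  [0, 0, 0, 2, 0, 0, 15],
  [0, 0, 0, 2, 0, 0, 15],
  [0, 0, 0, 2, 0, 0, 15],
  [0, 0, 0, 2, 0, 0, 15],
])

```text
time: 18.7
position: [0.5323, 0.0601, 0.02]
tool_rot: [-2.106, -2.331, -0.0]
ft_force: [-0.4, -0.0, 0.4]
grip_width: 0.172
```

Emit:
step_arm([
  [0, 0, 0, 0.4, 0, 0, 15],
  [0, 0, 0, 0.8, 0, 0, 15],
  [0, 0, 0, 1.2, 0, 0, 15],
  [0, 0, 0, 1.6, 0, 0, 15],
  [0, 0, 0, 2, 0, 0, 15],
  [0, 0, 0, 2, 0, 0, 15],
  [0, 0, 0, 2, 0, 0, 15],
  [0, 0, 0, 2, 0, 0, 15],
])

```text
time: 19.7
position: [0.5321, 0.0615, 0.02]
tool_rot: [2.106, 2.331, -0.0]
ft_force: [0.2, -3.7, -0.7]
grip_width: 0.175
```

Contact: −3.7 N, and the tool lags by 0.6 mm. Smaller steps from here.

Emit:
step_arm([
  [0, 0, 0, 0.2, 0, 0, 15],
  [0, 0, 0, 0.4, 0, 0, 15],
  [0, 0, 0, 0.6, 0, 0, 15],
  [0, 0, 0, 0.8, 0, 0, 15],
  [0, 0, 0, 1, 0, 0, 15],
  [0, 0, 0, 1, 0, 0, 15],
  [0, 0, 0, 1, 0, 0, 15],
  [0, 0, 0, 1, 0, 0, 15],
])

```text
time: 20.7
position: [0.5319, 0.0631, 0.02]
tool_rot: [-2.106, -2.331, -0.0]
ft_force: [1.1, -4.6, -0.8]
grip_width: 0.172
```

Emit:
step_arm([
  [0, 0, 0, 0.2, 0, 0, 15],
  [0, 0, 0, 0.4, 0, 0, 15],
  [0, 0, 0, 0.6, 0, 0, 15],
  [0, 0, 0, 0.8, 0, 0, 15],
  [0, 0, 0, 1, 0, 0, 15],
  [0, 0, 0, 1, 0, 0, 15],
  [0, 0, 0, 1, 0, 0, 15],
  [0, 0, 0, 1, 0, 0, 15],
])

```text
time: 21.7
position: [0.5318, 0.0641, 0.02]
tool_rot: [-2.106, -2.331, -0.0]
ft_force: [-0.1, -3.8, 0.6]
grip_width: 0.177
```

Emit:
step_arm([
  [0, 0, 0, 0.2, 0, 0, 15],
  [0, 0, 0, 0.4, 0, 0, 15],
  [0, 0, 0, 0.6, 0, 0, 15],
  [0, 0, 0, 0.8, 0, 0, 15],
  [0, 0, 0, 1, 0, 0, 15],
  [0, 0, 0, 1, 0, 0, 15],
  [0, 0, 0, 1, 0, 0, 15],
  [0, 0, 0, 1, 0, 0, 15],
])

```text
time: 22.7
position: [0.5318, 0.0652, 0.02]
tool_rot: [-2.106, -2.331, -0.0]
ft_force: [0.1, -4.0, -0.1]
grip_width: 0.172
```

Emit:
step_arm([
  [0, 0, 0, 0.1, 0, 0, 15],
  [0, 0, 0, 0.2, 0, 0, 15],
  [0, 0, 0, 0.3, 0, 0, 15],
  [0, 0, 0, 0.4, 0, 0, 15],
  [0, 0, 0, 0.5, 0, 0, 15],
  [0, 0, 0, 0.5, 0, 0, 15],
  [0, 0, 0, 0.5, 0, 0, 15],
  [0, 0, 0, 0.5, 0, 0, 15],
])

```text
time: 23.7
position: [0.5317, 0.0656, 0.02]
tool_rot: [2.106, 2.331, 0.0]
ft_force: [0.6, -3.9, 0.2]
grip_width: 0.172
```

Emit:
step_arm([
  [0, 0, 0, 0.1, 0, 0, 15],
  [0, 0, 0, 0.2, 0, 0, 15],
  [0, 0, 0, 0.3, 0, 0, 15],
  [0, 0, 0, 0.4, 0, 0, 15],
  [0, 0, 0, 0.5, 0, 0, 15],
  [0, 0, 0, 0.5, 0, 0, 15],
  [0, 0, 0, 0.5, 0, 0, 15],
  [0, 0, 0, 0.5, 0, 0, 15],
])

```text
time: 24.7
position: [0.5316, 0.0661, 0.02]
tool_rot: [-2.106, -2.331, -0.0]
ft_force: [0.3, -4.3, -0.2]
grip_width: 0.172
```

Emit:
step_arm([
  [0, 0, 0, 0.1, 0, 0, 15],
  [0, 0, 0, 0.2, 0, 0, 15],
  [0, 0, 0, 0.3, 0, 0, 15],
  [0, 0, 0, 0.4, 0, 0, 15],
  [0, 0, 0, 0.5, 0, 0, 15],
  [0, 0, 0, 0.5, 0, 0, 15],
  [0, 0, 0, 0.5, 0, 0, 15],
  [0, 0, 0, 0.5, 0, 0, 15],
])

```text
time: 25.7
position: [0.5316, 0.0665, 0.02]
tool_rot: [2.106, 2.331, 0.0]
ft_force: [0.9, -4.7, 0.5]
grip_width: 0.169
```

Emit:
step_arm([
  [0, 0, 0, 0.1, 0, 0, 15],
  [0, 0, 0, 0.2, 0, 0, 15],
  [0, 0, 0, 0.3, 0, 0, 15],
  [0, 0, 0, 0.4, 0, 0, 15],
  [0, 0, 0, 0.5, 0, 0, 15],
  [0, 0, 0, 0.5, 0, 0, 15],
  [0, 0, 0, 0.5, 0, 0, 15],
  [0, 0, 0, 0.5, 0, 0, 15],
])

```text
time: 26.7
position: [0.5316, 0.0666, 0.02]
tool_rot: [2.106, 2.331, -0.0]
ft_force: [0.9, -5.0, -0.2]
grip_width: 0.176
```

Emit:
step_arm([
  [0, 0, 0, 0.1, 0, 0, 15],
  [0, 0, 0, 0.2, 0, 0, 15],
  [0, 0, 0, 0.3, 0, 0, 15],
  [0, 0, 0, 0.4, 0, 0, 15],
  [0, 0, 0, 0.5, 0, 0, 15],
  [0, 0, 0, 0.5, 0, 0, 15],
  [0, 0, 0, 0.5, 0, 0, 15],
  [0, 0, 0, 0.5, 0, 0, 15],
])

```text
time: 27.7
position: [0.5316, 0.0667, 0.02]
tool_rot: [2.106, 2.33, -0.001]
ft_force: [1.1, -6.0, 0.6]
grip_width: 0.173
```

The tool has stalled at y≈0.0667: 0.2 mm of motion for 1 mm commanded. Force is up from 4 to 6 N after about 5 mm of travel from contact, so the plunger has bottomed. Backing off.

Emit:
step_arm([
  [0, 0, 0, -2, 0, 0, 15],
  [0, 0, 0, -6, 0, 0, 15],
  [0, 0, 0, -14, 0, 0, 15],
  [0, 0, 0, -22, 0, -2, 15],
  [0, 0, 0, -30, 0, -15, 15],
  [0, 0, 0, -40, 0, -45, 15],
  [0, 0, 0, -60, 0, -90, 15],
  [0, 0, 0, -90, 0, -130, 15],
])

```text
time: 28.7
position: [0.541, -0.0222, 0.1524]
tool_rot: [2.104, 2.332, 0.003]
ft_force: [0.9, -0.6, 0.9]
grip_width: 0.174
```

Emit:
step_arm([
  [0, 0, 0, -50, 0, -20, 15],
  [0, 0, 0, -100, 0, -30, 15],
  [0, 0, 0, -150, 0, -30, 15],
  [0, 0, 0, -200, 0, -30, 15],
  [0, 0, 0, -220, 0, -30, 15],
  [0, 0, 0, -220, 0, -30, 15],
  [0, 0, 0, -220, 0, -30, 15],
  [0, 0, 0, -220, 0, -30, 15],
])

```text
time: 29.7
position: [0.5634, -0.2389, 0.1801]
tool_rot: [-2.102, -2.334, -0.002]
ft_force: [-1.1, -0.9, 0.7]
grip_width: 0.173
```

```bash
python3 - <<'E'
from h import *
s=optics.get_image('side');t=optics.get_image('top')
cv2.imwrite('pics/e1.png',cv2.resize(s[170:245,300:375,::-1],None,fx=8,fy=8,interpolation=cv2.INTER_CUBIC))
cv2.imwrite('pics/e2.png',cv2.resize(t[165:225,265:375,::-1],None,fx=7,fy=7,interpolation=cv2.INTER_CUBIC))
cv2.imwrite('pics/e3.png',t[:,:,::-1])
E
```

```text
(no output)
```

View pics/e1.png

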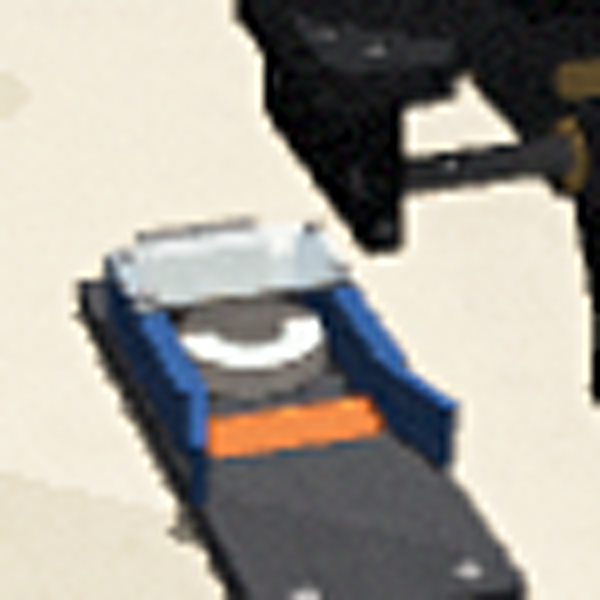

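View pics/e2.png

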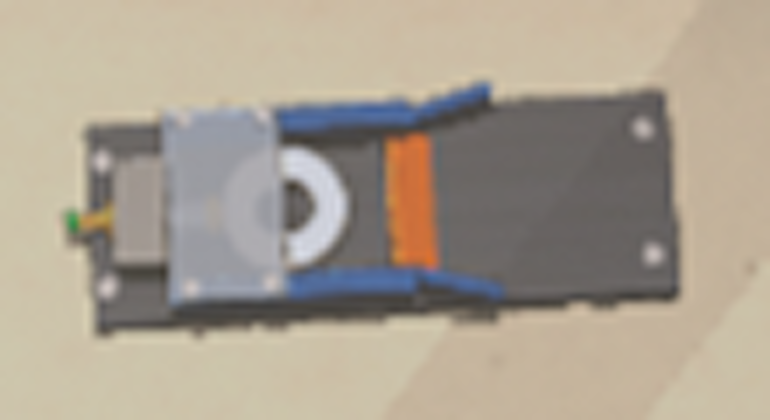

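View pics/e3.png

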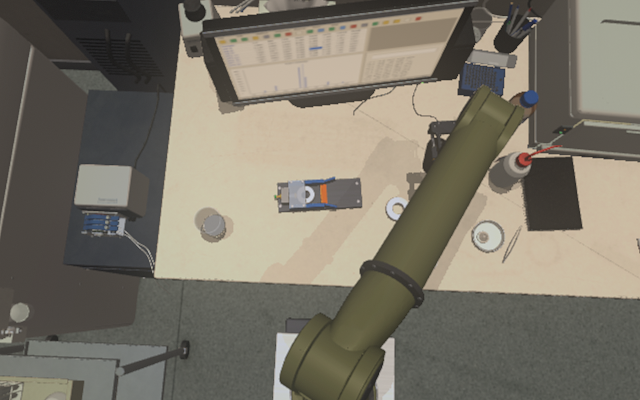

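The ring lies flat and central in the pocket (top crop ~(287,207)). The plunger's green tail went from (85,220) to (72,222) in the crop, about 1.9 px or 5 mm, so the plunger is home. The beaker is still at (214,225).

```bash
python3 -c "
from bench import ctrl
print(ctrl.close_job(),ctrl.get_state()['time'])"
```

```text
the job is handed in; nothing more can be done
the job is handed in; nothing more can be done
```

I laid the smallest ring flat on the loading shelf and released it. I then pushed it with two fingertips 15 mm apart over the orange lip, and it dropped flat into the pocket. After that I pushed in small steps until the plunger bottomed, and handed the job in at about 30 s of the 64 s allowed.

**Plunger:** The force held near 4 N for about 5 mm of travel. The tool then stalled, moving 0.2 mm for 1 mm commanded, and the force reached 6 N, so I stopped and backed off. The last top view shows the plunger's tail about 5 mm further out than at the start, which agrees.

**Final state:** The ring lies flat and central in the pocket, the beaker is where it was, and the robot is clear of everything.

**Disagreement between checks:** The two cameras differed by about 1–2 mm across the nest. The gap between ring and walls absorbed that. No check failed.

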